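# Set and clamp the length stop of the cutting guide

## Robot

A 6-joint arm with a two-finger parallel gripper is mounted at the origin on a cart in front of the work surface, level with it; the furniture and walls round the work are solid. World frame = base frame: x ahead of the robot, y to its left, z up, the work surface at z = 0. Lengths are in mm, angles in rad, forces in N, time in s.
With the tool pointing down it reaches from about 275 to 1000 mm from the base axis. Payload 8.4 kg.
Tool frame: the origin (TCP) lies between the finger pads; the fingertips stand r.finger_overhang ahead of it and the grasp point (between the pads) is the TCP (r.finger_overhang is the distance from the TCP to the fingertips, in mm); z points along the fingers, y is the line along which they close (so a half turn about z gives the same grasp; the last joint's range is limited). The gripper opens to 85 mm and grips with 20 to 120 N. Pads are 22 mm wide; open, the fingers measure 114 mm over their backs; the gripper's body (76 mm by 85 mm) begins 54 mm behind the grasp point. The pads swing forward as they close: fully open they stand 13 mm farther back than shut.
Start: joints at [-1.166, 0.353, 1.633, -0, 1.155, -0.002], TCP at [247.294, -573.998, 229.281] pointing down, gripper open.
Joint ranges: [-2.63, 2.63], [-0.92, 2.1], [0.06, 2.66], [-1.3, 4.44], [0, 2.69], [-3.02, 3.02]. Speed limits (rad/s): [2.22, 2.22, 2.79, 3.14, 3.14, 3.14].

## Interface

Orientations are given as [roll, pitch, yaw] about the fixed x, y, z axes, in that order (R = Rz(yaw) Ry(pitch) Rx(roll)).
In Python, from rig import r, cams, sign_off gives the robot as it stands.
- The arm moves only by the shell command python3 -m crank 'ROWS' [FORCE]. ROWS is JSON, a list of rows, each a list of 7 numbers: the shift along the tool's x, y, z in m, then the turn, a rotation vector about the tool's x, y, z in rad, then the closure, from 0 (fully open) to 1 (shut). In form: [[dx, dy, dz, ax, ay, az, gripper], ...]. A call has 1 to 5 rows; each row is the pose to reach, as a shift and turn from the pose commanded when the call began, along the tool's axes at that moment; what a row does not reach only later rows make up. A row lasts 1/10 s, in which the tool goes at most 50 mm and 8.59 degrees, less where a joint would pass 70% of its speed; a pose out of reach is approached as far as the arm can. A call with a gripper value outside its range is refused whole. The fingers move at their own pace and stop on an object; FORCE is the grip in N (left out, the last holds). Time passes only in rows, so rows that repeat a pose let the fingers close. It gives the time, the measured TCP pose, the force, the opening and the grip force at its end, in the units of the state.
- r.sense(): the state, without advancing time (a new reading comes with each control period).
- cams.grab_frame(name): name is "side" or "top"; returns a dict with "image" (420x560x3 uint8, red, green, blue), "fx", "fy", "cx", "cy" (pixels), "position" and "orientation" of the camera in the world. Camera axes: x right, y down, z forward; pixel columns grow to the right and rows downward; lengths in mm; the calibration is good to about 2 mm. A picture is of the moment at which its call begins. There is no depth.
- sign_off(): hands the job in; it is judged then, once.
The state is a dict: "clock": time; "qpos": joint angles; "qvel": joint speeds; "joint_efforts": joint torques, N m; "eef_pos": TCP position; "tcp_rot": TCP orientation; "contact_force": force on the tool from outside, world axes, zero at the start; "wrist_torque": the same for the moment, N m; "opening": opening from 0.0 (shut) to 1.0 (fully open); "grasp_force": force on a finger pad.
Only numpy, scipy, OpenCV 4.12 (cv2) and the standard library are available. Lean on these libraries where they do the work, as an engineer would, in place of code of your own. Each camera call takes 0.05 s, during which the arm holds its last target. There are 200 camera calls.

## Task

Set the length stop for the next cut: push the grey stop carriage along the fence to its next station, to the left, so that its ball catch drops in. Then draw the spring-loaded stop leg out to the left by its black grip block until the brass pointer stands over the red length marker, with the red cam lever still open, and while holding the leg there squeeze the lever fully closed against the block. Finish still squeezing lever and block with the pointer on the marker: do not let go, and leave the tenon piece, folding rule and glue bottle where they are.

Things in the scene. Friction and masses are not known exactly. Their poses are not given: they have to be found in the camera images.
- stop_rail: the cutting guide, fixed: plywood base 165 x 580 x 15 mm with an aluminium fence profile on it, 78 mm wide, top 55 mm above the table. Its y axis runs along the fence to the left: carriage and leg slide that way. Origin on the table top; carriage, leg, grip block, lever and knob have their centre lines at x = 0 of this frame. Place and yaw differ each time
- stop_carriage (a joint): travel (m) of the grey carriage along the fence, 0 to 0.17, growing to the left (+y of stop_rail); its middle is at y = -0.10 + travel. Next station: 0.120, where a spring ball drops between two ribs: about 12 N to get in or out; elsewhere 1.5 N. Channel 38 mm wide, top 87 mm above the table, from 120 mm right to 80 mm left of its middle
- knob_top (a point): top of the carriage's round black knob, 22 mm in diameter, 108 mm to the right (-y) of the carriage's middle; top 132 mm above the table, straight shank from 96 mm up; below it is the carriage's solid end, 38 mm wide, top 88 mm above the table. To push or grip the carriage
- carriage_index (a point): white index line on the carriage's front lower edge, at its middle
- station_plate (a point): brass plate on the fence's front top edge that marks the next station: the carriage index stands beside it (same y of stop_rail, within 3 mm) when the carriage is in the station
- stop_leg (a joint): travel in m of the sliding stop leg relative to the carriage, 0 (drawn in by its spring) to 0.06, growing to the left (+y of stop_rail). A spring pulls it in with 3 to 4.5 N as long as the cam lever is open, so it must be held
- grip_block: black grip block standing on the leg: 20 mm (x) by 16 mm (y, along the slide), top 149 mm above the table. Origin on its upright middle line, 56 mm above the table; axes as stop_rail. Push its right (-y) face; the lever is on its left. At leg travel p it stands at y = -0.045 + p from the carriage's middle. Keep fingertips 100 mm or more above the table beside it, to clear carriage and cam
- lever_paddle: red paddle of the cam lever, 8 mm thick, 22 mm wide, origin on its pivot, 14 mm left (+y) of the block's middle and 108 mm above the table; z along the paddle, which ends 43 mm from the pivot. Closed: upright, outer face 18 mm from the block's middle, block and lever 26 mm thick together. Fully open: its edge is 38 mm left of the block's middle, tip 146 mm above the table
- cam_lever (a joint): angle in rad of the cam lever: 0 closed (upright against the block, leg clamped), 0.5 fully open (leaning to the left). It stays where it is left; closing takes 2 to 5 N at the tip. Closed, it clamps the leg to the carriage against about 15 N
- lever_tip (a point): middle of the upper end of the red paddle, 43 mm from its pivot
- pointer_tip (a point): brass pointer that sticks out of the grip block towards the robot, over the carriage's front edge, 6 mm to the right (-y) of the block's middle; the point is near its end
- marker_line (a point): top of the red length marker, 5 mm wide, fixed on the scale on the carriage's front wall; it travels with the carriage, and sits at another place on the scale each time
- length_marker (a joint): place of the red marker on the scale in m: the leg travel (joint stop_leg) at which the pointer stands exactly over the marker. It does not move during the job
- tenon_sample: spruce tenon piece 42 x 175 x 55 mm lying on the guide's base against the fence, on the robot's side, to the right; origin in the middle of its underside. Leave alone
- folding_rule: closed folding rule, 17 x 239 x 18 mm, lying behind the guide; leave alone
- glue_bottle: white glue bottle with red cap, 60 mm in diameter, 200 mm tall, standing behind the guide on the right; leave alone

How it is judged:
By the outcome, as a careful person would: the job done as asked, in the order asked, and still so for the second after the job is handed in, while the arm keeps its last pose, push and grip.
It also fails if it takes over 64 s, if anything falls off the work surface, if the arm or the gripper's body presses on something with over 40 N, if the wrist force passes 120 N, or if a joint passes its speed limit or range.

## Working session

There is one attempt and no reset: what is moved stays moved. The work goes in short steps, Python scripts to look and compute and a shell command to move; the robot and the scene stay as the last step left them, time stands still between calls to the robot, and variables do not carry over. Pictures are saved under pics/ and viewed, at most 11 in all, crops included, and the job is handed in when it is done.

```bash
mkdir -p pics; ls
python3 - <<'E'
from rig import r,cams
import cv2
print(r.sense(), r.finger_overhang)
for n in("side","top"):
    f=cams.grab_frame(n); cv2.imwrite(f"pics/{n}0.png",f["image"][:,:,::-1])
    print(n,{k:v for k,v in f.items() if k!="image"})
E
```

```text
pics
{'clock': 0.0, 'qpos': array([-1.16642100e+00,  3.53625256e-01,  1.63414893e+00,  3.07518172e-05,
        1.15516640e+00, -2.42250269e-03]), 'qvel': array([ 0.00204066,  0.00081278, -0.00042456,  0.00088973, -0.00081798,
       -0.00153806]), 'joint_efforts': array([ 3.59933765e-03, -6.05247188e+01, -3.42072308e+01,  4.71366857e-04,
        9.39391233e-03, -9.15054486e-07]), 'eef_pos': array([ 247.10328364, -573.56062888,  228.56963654]), 'tcp_rot': array([-3.14024479e+00, -3.13821984e-05,  4.06785370e-01]), 'contact_force': array([-0.66597494,  0.08327595,  0.05443862]), 'wrist_torque': array([-0.03921007,  0.03769795,  0.07286073]), 'grasp_force': 0.0, 'opening': 1.0035178614434712} 19.0
side {'fx': 388.90700256447406, 'fy': 388.90700256447406, 'cx': 273.9853670289257, 'cy': 219.51774742215693, 'position': array([ 599.81650101, -705.22319732,  428.17337826]), 'orientation': array([-1.94007015, -0.00676077, -0.04436568])}
top {'fx': 450.37277623558805, 'fy': 450.37277623558805, 'cx': 278.02680901006323, 'cy': 204.59802752762397, 'position': array([566.42512152,  80.75993732, 994.40051474]), 'orientation': array([-3.0705346 , -0.02053398, -1.57120945])}
```

View pics/side0.png

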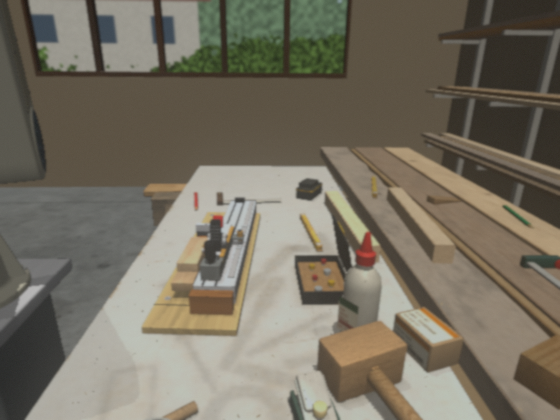

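View pics/top0.png

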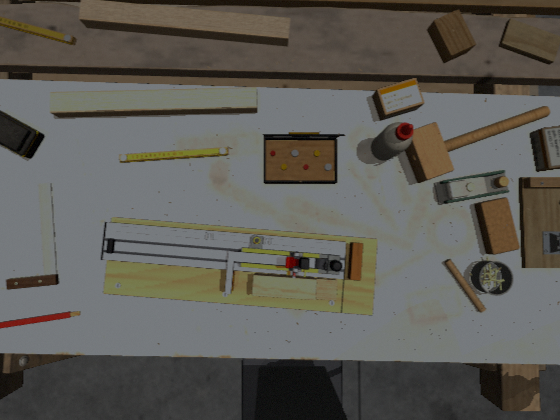

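Run:
```python
import cv2
a=cv2.imread("pics/top0.png"); c=cv2.convertScaleAbs(a,alpha=1.5)
A=cv2.resize(c[210:320,95:385],None,fx=2.75,fy=2.75,interpolation=cv2.INTER_CUBIC)
B=cv2.resize(c[235:285,220:350],None,fx=6,fy=6,interpolation=cv2.INTER_CUBIC)
import numpy as np
o=np.zeros((602,800,3),np.uint8)[:600]; o[:min(302,A.shape[0]),:A.shape[1]]=A[:302]; o[302:600,:780]=B[:298]
cv2.imwrite("pics/c1.png",o)
```

```text
(no output)
```

View pics/c1.png

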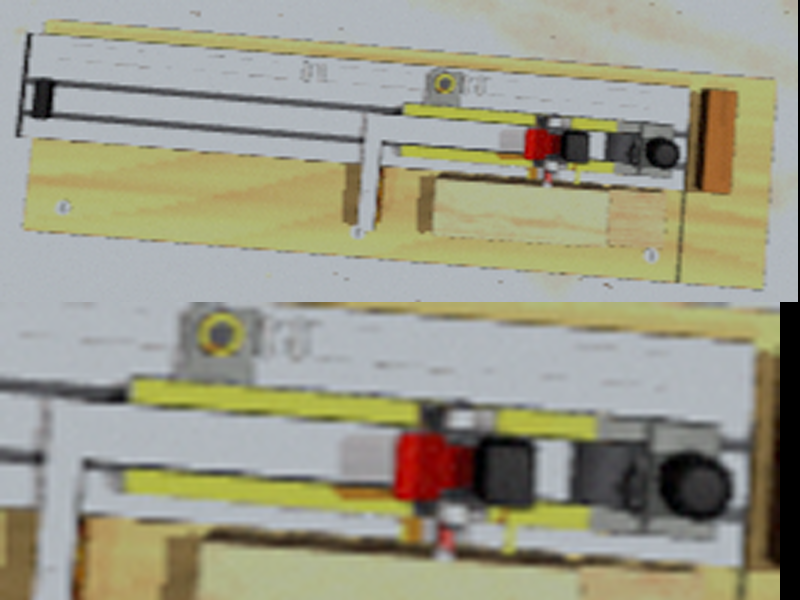

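```bash
cat > h.py <<'E'
import numpy as np, cv2
from scipy.spatial.transform import Rotation as R
from rig import r,cams
def grab(n,p=None):
    f=cams.grab_frame(n)
    if p: cv2.imwrite(p,f["image"][:,:,::-1])
    return f
def ray(f,uv,z):
    d=R.from_euler('xyz',f["orientation"]).apply([(uv[0]-f["cx"])/f["fx"],(uv[1]-f["cy"])/f["fy"],1])
    p=np.array(f["position"]); return (p+d*(z-p[2])/d[2])[:2]
def proj(f,P):
    c=R.from_euler('xyz',f["orientation"]).inv().apply(np.array(P)-f["position"])
    return np.array([f["cx"]+f["fx"]*c[0]/c[2],f["cy"]+f["fy"]*c[1]/c[2]])
E
python3 - <<'E'
from h import *
f=grab("top")
A=lambda u,v:(95+u/2.75,210+v/2.75)
B=lambda u,v:(220+u/6,235+(v-302)/6)
c=[ray(f,A(*q),15) for q in((776,78),(765,290),(24,230),(46,20))]
print(np.round(c,1))
y1=c[3]-c[0];y2=c[2]-c[1]
for y in(y1,y2): print("yaw",np.arctan2(-y[0],y[1]),np.hypot(*y))
yaw=np.mean([np.arctan2(-y[0],y[1]) for y in(y1,y2)]); 
print("centre",np.mean(c,0))
ey=np.array([-np.sin(yaw),np.cos(yaw)]);ex=np.array([np.cos(yaw),np.sin(yaw)]);m=np.mean(c,0)
for n,q,z in(("knob",B(697,487),132),("block",B(508,471),149),("pointer",B(510,535),95),("marker",B(445,530),90),("white",B(460,515),80),("orange",B(413,528),55),("fenceR",A(688,88),55),("fenceL",A(28,35),55),("fenceLn",A(18,136),55),("plate?",B(220,332),55),("lever",B(418,467),148)):
    p=ray(f,q,z); print(n,np.round(p,1),"rail",np.round([(p-m)@ex,(p-m)@ey],1))
E
```

```text
[[ 562.6 -155.4]
 [ 397.2 -144.1]
 [ 445.3  432.7]
 [ 608.3  419.9]]
yaw -0.07928087302747427 577.1432286537216
yaw -0.08326976841268 578.7878471503674
centre [503.34981491 138.24430795]
knob [510.9 -47.8] rail [  22.6 -184.8]
block [517.   13.7] rail [  23.7 -123.1]
pointer [492.8   8.8] rail [   0.  -129.9]
marker [494.1  30. ] rail [  -0.4 -108.6]
white [498.3  24.4] rail [   4.2 -113.9]
orange [492.   39.1] rail [ -3.2 -99.7]
fenceR [555.2 -78.6] rail [  69.3 -211.9]
fenceL [595.3 419.2] rail [ 68.8 287.5]
fenceLn [519.8 424.6] rail [ -6.9 286.8]
plate? [559.5 105.9] rail [ 58.6 -27.7]
lever [518.2  41.6] rail [ 22.7 -95.1]
```

Run:
```python
import cv2
a=cv2.imread("pics/side0.png")
cv2.imwrite("pics/c2.png",cv2.resize(cv2.convertScaleAbs(a[190:325,150:270],alpha=1.3),None,fx=4.4,fy=4.4,interpolation=cv2.INTER_CUBIC))
```

```text
(no output)
```

View pics/c2.png

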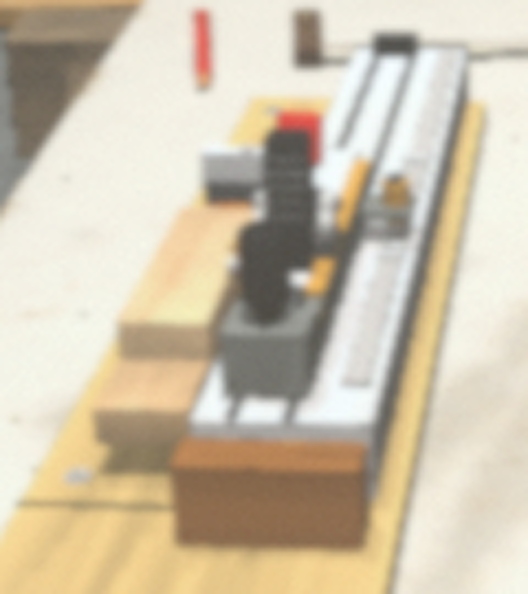

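```bash
python3 -m crank '[[0.036,-0.03,0,0,0,0.1,0.5],[0.072,-0.06,0,0,0,0.2,0.5],[0.108,-0.09,0,0,0,0.3,0.5],[0.144,-0.12,0,0,0,0.4,0.5],[0.18,-0.15,0,0,0,0.488,0.5]]' 60
cat >> h.py <<'E'
def go(x,y,z):
    "shift needed in tool axes (m) to world x,y,z mm"
    s=r.sense(); M=R.from_euler('xyz',s["tcp_rot"])
    print("shift",np.round(M.inv().apply(np.array([x,y,z])-s["eef_pos"])/1000,4),"pos",s["eef_pos"].round(1),"rot",s["tcp_rot"].round(3),"F",s["contact_force"].round(1),"open",round(s["opening"],3),"t",s["clock"])
E
python3 -c "
from h import *
go(510.9,-47.8,200)"
```

```text
clock: 0.65
eef_pos: [353.6, -363.3, 229.1]
tcp_rot: [-3.141, 0.0, -0.086]
contact_force: [1.3, -0.4, -0.2]
opening: 0.497
grasp_force: 0.0
shift [ 0.1297 -0.3278  0.0292] pos [ 353.6 -363.3  229.1] rot [-3.141  0.    -0.086] F [ 1.3 -0.4 -0.2] open 0.497 t 0.65
```

```bash
python3 -m crank '[[0.016,-0.041,0,0,0,0,0.5],[0.032,-0.082,0.005,0,0,0,0.5],[0.048,-0.123,0.01,0,0,0,0.5],[0.064,-0.164,0.015,0,0,0,0.5],[0.08,-0.2,0.02,0,0,0,0.5]]'; python3 -c "
from h import *
go(510.9,-47.8,170)"
```

```text
clock: 1.15
eef_pos: [449.6, -170.2, 209.1]
tcp_rot: [-3.141, -0.0, -0.081]
contact_force: [0.9, -0.6, 0.4]
opening: 0.498
grasp_force: 0.0
shift [ 0.0512 -0.1269  0.0391] pos [ 449.6 -170.2  209.1] rot [-3.141 -0.    -0.081] F [ 0.9 -0.6  0.4] open 0.498 t 1.15
```

```bash
python3 -m crank '[[0.013,-0.032,0.005,0,0,0,0.5],[0.026,-0.064,0.01,0,0,0,0.5],[0.039,-0.096,0.02,0,0,0,0.5],[0.0512,-0.1269,0.03,0,0,0,0.5],[0.0512,-0.1269,0.035,0,0,0,0.5]]'
python3 - <<'E'
from h import *
go(510.9,-47.8,122)
f=grab("side","pics/s3.png");g=grab("top")
a=np.zeros((600,800,3),np.uint8)
B=cv2.resize(cv2.convertScaleAbs(g["image"][225:300,215:350,::-1],alpha=1.5),(540,300),interpolation=cv2.INTER_CUBIC)
A=cv2.resize(f["image"][180:300,150:270,::-1],(600,600)) 
a=np.zeros((600,800,3),np.uint8);a[:300,:540]=B
a[300:,:400]=cv2.resize(f["image"][190:295,140:280,::-1],(400,300),interpolation=cv2.INTER_CUBIC)
cv2.imwrite("pics/c3.png",a)
print(proj(g,[510.9,-47.8,132]),proj(f,[510.9,-47.8,132]))
E
```

```text
clock: 1.65
eef_pos: [511.6, -46.9, 173.5]
tcp_rot: [-3.141, 0.0, -0.079]
contact_force: [-0.0, -0.5, -0.1]
opening: 0.503
grasp_force: 0.0
shift [-0.0007  0.001   0.0515] pos [511.6 -46.9 173.5] rot [-3.141  0.    -0.079] F [-0.  -0.5 -0.1] open 0.503 t 1.65
[336.16228855 265.82100717] [208.7615018  241.16679424]
```

View pics/c3.png

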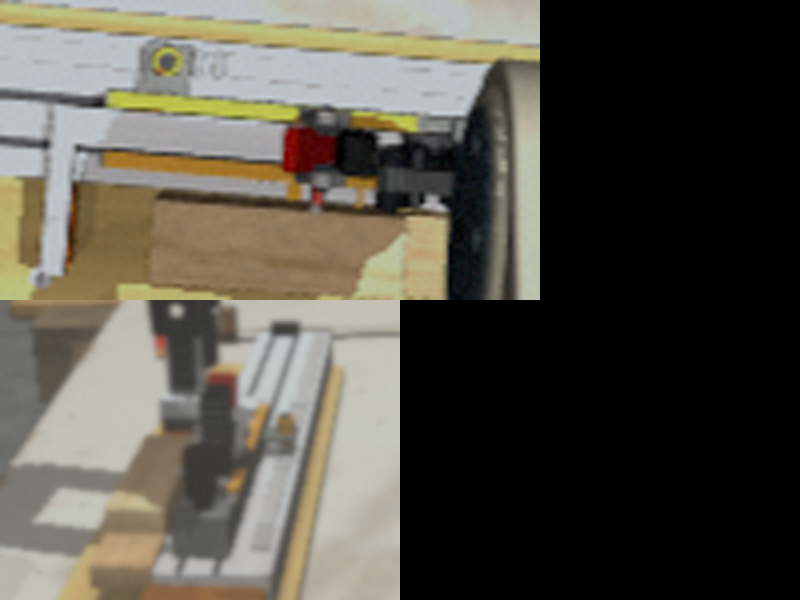

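```bash
python3 -m crank '[[0,0.001,0.015,0,0,0,0.5],[0,0.001,0.03,0,0,0,0.5],[0,0.001,0.042,0,0,0,0.5],[0,0.001,0.05,0,0,0,0.5],[0,0.001,0.05,0,0,0,0.5]]' && python3 -m crank '[[0,0,0,0,0,0,0.6],[0,0,0,0,0,0,0.7],[0,0,0,0,0,0,0.8],[0,0,0,0,0,0,0.8],[0,0,0,0,0,0,0.8]]' 60
```

```text
clock: 2.25
eef_pos: [509.7, -51.2, 123.4]
tcp_rot: [3.142, 0.002, -0.082]
contact_force: [1.0, 0.3, 0.3]
opening: 0.5
grasp_force: 0.0
clock: 2.75
eef_pos: [510.9, -50.8, 125.2]
tcp_rot: [3.142, -0.001, -0.081]
contact_force: [-1.7, 1.0, 5.8]
opening: 0.211
grasp_force: 51.8
```

```bash
python3 -m crank '[[0,-0.008,0,0,0,0,0.8],[0,-0.018,0,0,0,0,0.8],[0,-0.028,0,0,0,0,0.8],[0,-0.037,0,0,0,0,0.8],[0,-0.04,0,0,0,0,0.8]]'
python3 - <<'E'
from h import *
go(510.9+.081*97,-50.8+97,125)
g=grab("top","pics/t4.png")
cv2.imwrite("pics/c4.png",cv2.resize(cv2.convertScaleAbs(g["image"][235:300,190:350,::-1],alpha=1.6),(800,325),interpolation=cv2.INTER_CUBIC))
E
```

```text
clock: 3.25
eef_pos: [514.3, -10.5, 125.2]
tcp_rot: [3.141, -0.001, -0.08]
contact_force: [-1.9, -2.2, 4.7]
opening: 0.213
grasp_force: 52.0
shift [-0.0001 -0.0569  0.0002] pos [514.3 -10.5 125.2] rot [ 3.141e+00 -1.000e-03 -8.000e-02] F [-1.9 -2.2  4.7] open 0.213 t 3.25
```

View pics/c4.png

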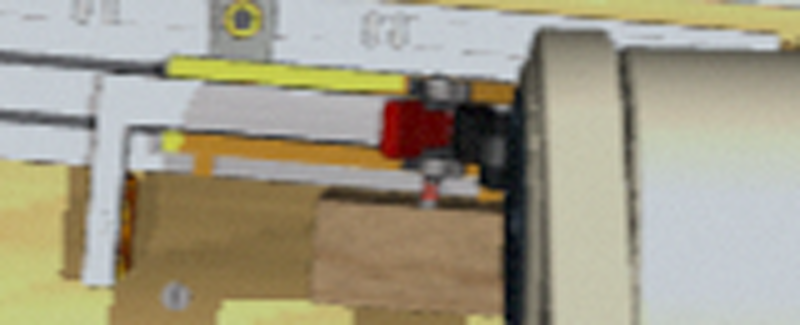

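Run:
```python
from h import *
g=cams.grab_frame("top")
ey=np.array([.081,.9967]);k=np.array(r.sense()["eef_pos"][:2])
for z in(53,56): print((ray(g,(230.6,268.5),z)-k)@ey-108)
print((ray(g,(288.4,272),56)-k)@ey-108)
```

```text
60.40575597469686
60.172069074271946
-59.39950235674027
```

```bash
python3 -m crank '[[0,-0.01,0,0,0,0,0.8],[0,-0.022,0,0,0,0,0.8],[0,-0.034,0,0,0,0,0.8],[0,-0.044,0,0,0,0,0.8],[0,-0.048,0,0,0,0,0.8]]'; for i in 1 ; do python3 -m crank '[[0,-0.001,0,0,0,0,0.8],[0,-0.002,0,0,0,0,0.8]]'; python3 -m crank '[[0,-0.001,0,0,0,0,0.8],[0,-0.002,0,0,0,0,0.8]]';  python3 -m crank '[[0,-0.001,0,0,0,0,0.8],[0,-0.002,0,0,0,0,0.8]]'; done | egrep 'pos|contact'
```

```text
clock: 3.85
eef_pos: [518.1, 37.5, 125.2]
tcp_rot: [3.142, -0.001, -0.08]
contact_force: [-0.9, -2.1, 6.2]
opening: 0.213
grasp_force: 52.1
eef_pos: [518.3, 39.0, 125.2]
contact_force: [-1.1, -1.0, 6.0]
eef_pos: [518.4, 40.8, 125.2]
contact_force: [-2.2, -1.5, 6.1]
eef_pos: [518.5, 42.0, 125.2]
contact_force: [-2.3, -9.9, 7.2]
```

```bash
for i in 1; do python3 -m crank '[[0,-0.001,0,0,0,0,0.8],[0,-0.001,0,0,0,0,0.8]]'; python3 -m crank '[[0,-0.001,0,0,0,0,0.8],[0,-0.001,0,0,0,0,0.8]]';  python3 -m crank '[[0,-0.001,0,0,0,0,0.8],[0,-0.001,0,0,0,0,0.8]]'; done | egrep 'pos|contact'
```

```text
eef_pos: [518.5, 42.5, 125.2]
contact_force: [-0.3, -9.4, 6.6]
eef_pos: [518.6, 42.8, 125.2]
contact_force: [-2.0, -13.2, 6.8]
eef_pos: [518.6, 43.1, 125.2]
contact_force: [-2.2, -16.9, 8.0]
```

```bash
for i in 1; do python3 -m crank '[[0,-0.001,0,0,0,0,0.8],[0,-0.001,0,0,0,0,0.8]]'; python3 -m crank '[[0,-0.001,0,0,0,0,0.8],[0,-0.001,0,0,0,0,0.8]]'; done | egrep 'pos|contact'
```

```text
eef_pos: [518.6, 43.4, 125.2]
contact_force: [-1.7, -21.8, 8.9]
eef_pos: [518.8, 45.5, 125.2]
contact_force: [-1.3, -7.9, 7.1]
```

```bash
for i in 1; do python3 -m crank '[[0,-0.001,0,0,0,0,0.8],[0,-0.001,0,0,0,0,0.8]]'; python3 -m crank '[[0,-0.0005,0,0,0,0,0.8],[0,-0.0005,0,0,0,0,0.8]]'; done | egrep 'pos|contact'
```

```text
eef_pos: [519.0, 48.1, 125.2]
contact_force: [-2.1, -3.1, 6.0]
eef_pos: [519.1, 48.9, 125.2]
contact_force: [-2.0, -3.0, 6.2]
```

```bash
for i in 1; do python3 -m crank '[[0,-0.0005,0,0,0,0,0.8],[0,-0.0005,0,0,0,0,0.8]]'; python3 -m crank '[[0,-0.0005,0,0,0,0,0.8],[0,-0.0005,0,0,0,0,0.8]]'; done | egrep 'pos|contact'
```

```text
eef_pos: [519.1, 49.7, 125.2]
contact_force: [-1.7, -0.4, 6.2]
eef_pos: [519.2, 50.2, 125.2]
contact_force: [-2.0, 0.4, 5.2]
```

```bash
for i in 1; do python3 -m crank '[[0,-0.0005,0,0,0,0,0.8],[0,-0.0005,0,0,0,0,0.8]]'; python3 -m crank '[[0,-0.0005,0,0,0,0,0.8],[0,-0.0005,0,0,0,0,0.8]]'; done | egrep 'pos|contact'
python3 - <<'E'
from h import *
g=grab("top","pics/t5.png");f=grab("side")
a=np.zeros((600,800,3),np.uint8)
a[:300]=cv2.resize(cv2.convertScaleAbs(g["image"][240:288,172:300,::-1],alpha=1.6),(800,300),interpolation=cv2.INTER_CUBIC)
a[300:,:400]=cv2.resize(f["image"][170:275,140:280,::-1],(400,300),interpolation=cv2.INTER_CUBIC)
cv2.imwrite("pics/c5.png",a)
E
```

```text
eef_pos: [519.2, 50.9, 125.2]
contact_force: [-2.7, 0.4, 5.5]
eef_pos: [519.3, 51.5, 125.2]
contact_force: [-0.7, 1.7, 5.2]
```

View pics/c5.png

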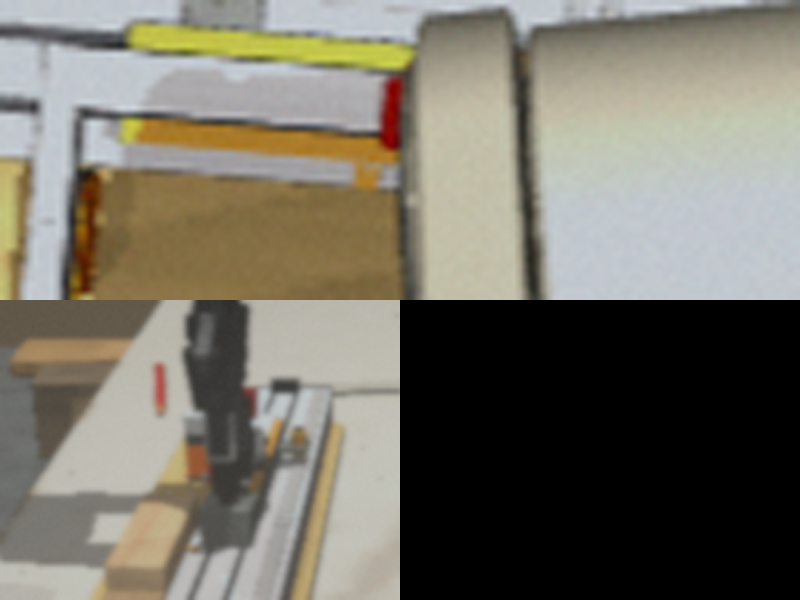

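```bash
python3 - <<'E'
from h import *
g=cams.grab_frame("top")
ey=np.array([.081,.9967]);m=np.array([503.35,138.24])
Y=lambda u,v,z:(ray(g,(u,v),z)-m)@ey
for a,b in(((241.7,249.7),(192.8,245.6)),((240.8,264.7),(191.5,260.8))): print("strip",Y(*a,87),Y(*b,87))
print("plates",Y(230.7,268.3,56),Y(288.4,272,56))
E
python3 -m crank '[[0,0,0,0,0,0,0.8],[0,0,0,0,0,0,0.8]]'
```

```text
strip -0.3264301604666679 97.70115990823622
strip -1.1108145501816378 97.43969068670337
plates 20.746715707560607 -98.65556251092362
clock: 7.0
eef_pos: [519.3, 51.6, 125.2]
tcp_rot: [-3.141, -0.001, -0.081]
contact_force: [-1.1, 1.0, 5.2]
opening: 0.211
grasp_force: 52.2
```

```bash
python3 -m crank '[[0,0,0,0,0,0,0.7],[0,0,0,0,0,0,0.6],[0,0,0,0,0,0,0.5],[0,0,-0.01,0,0,0,0.5],[0,0,-0.03,0,0,0,0.4]]' && python3 -m crank '[[0,0,-0.03,0,0,0,0.4],[-0.02,0.03,-0.06,0,0,0,0.4],[-0.04,0.07,-0.06,0,0,0,0.4],[-0.08,0.12,-0.06,0,0,0,0.4],[-0.11,0.16,-0.06,0,0,0,0.4]]'
python3 - <<'E'
from h import *
fs=[grab("top") for _ in range(8)]
im=np.mean([f["image"].astype(float) for f in fs],0)
np.save("t6.npy",im)
c=np.clip(im[240:285,205:290,::-1]*1.4,0,255).astype(np.uint8)
cv2.imwrite("pics/c6.png",cv2.resize(c,None,fx=9,fy=9,interpolation=cv2.INTER_CUBIC))
E
```

```text
clock: 7.5
eef_pos: [517.8, 51.2, 153.9]
tcp_rot: [3.141, 0.003, -0.081]
contact_force: [0.7, 0.1, 0.1]
opening: 0.605
grasp_force: 0.0
clock: 8.0
eef_pos: [404.5, -89.8, 215.2]
tcp_rot: [3.141, -0.001, -0.08]
contact_force: [0.4, -1.3, 0.1]
opening: 0.601
grasp_force: 0.0
```

View pics/c6.png

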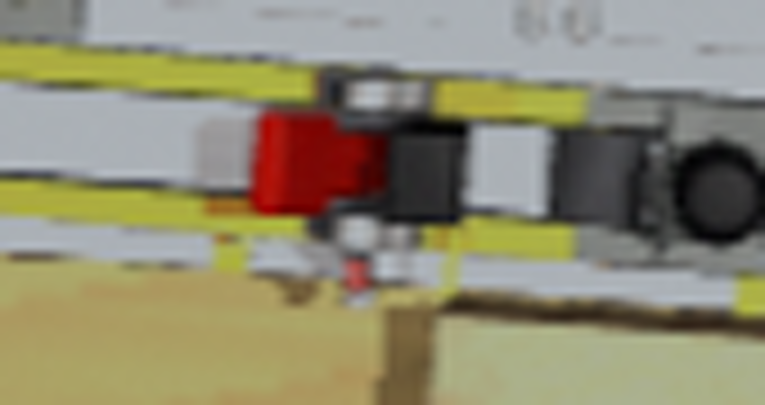

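Run:
```python
from h import *
im=np.load("t6.npy"); g=cams.grab_frame("top")
ey=np.array([.081,.9967]);ex=np.array([.9967,-.081]);m=np.array([503.35,138.24])
def Y(u,v,z): p=ray(g,(u,v),z)-m; return np.round([p@ex,p@ey],1)
def cen(w,u0,u1,v0,v1):
    s=np.clip(w[v0:v1,u0:u1],0,None); V,U=np.mgrid[v0:v1,u0:u1]; return (s*U).sum()/s.sum(),(s*V).sum()/s.sum()
yel=im[...,0]/2+im[...,1]/2-im[...,2]; red=im[...,0]-im[...,1]
print(np.round(yel[266:275,250:260]).astype(int)); print(np.round(red[266:275,240:250]).astype(int))
P=(205+451/9,240+277/9); M=cen(red-25,241,249,267,274); print("M",M)
for z in(85,90,97): print(z,"ptr",Y(*P,z),"mark",Y(*M,z))
print("knob",Y(205+718/9,240+192/9,132),"block",Y(205+426/9,240+171/9,149),"plate",Y(205+230/9,240+252/9,56))
print("knob w",ray(g,(205+718/9,240+192/9),132),"block w",ray(g,(205+426/9,240+171/9),149))
```

```text
[[ 1 18 58 71 70 75 75 75 75 75]
 [ 0 16 48 57 65 76 76 75 75 75]
 [-3 -4 -2 -2 25 54 20  4 12 22]
 [-3 -6 -6  2 36 41  5 -5 -5 -4]
 [-3 -6 -5  3 36 40  4 -6 -6 -6]
 [ 7  6  0  3 37 40  4 -5 -6 -6]
 [44 43 41 47 61 52 26 27 23 18]
 [47 42 42 44 34 21 16 17 19 21]
 [36 34 35 30 20 15 15 16 15 16]]
[[ 4  0  2 -1 -4 -3 -1  1  1  1]
 [ 1  1  1 -1 -3 -1  1  1  1  1]
 [ 0  1  0  8  9  2 -1 -4 -4 -2]
 [ 1  2  1 35 64 41  7 -4 -4 -1]
 [ 2  1  0 31 60 41  5 -4 -4 -2]
 [10  9  8 42 68 57 19  5  4  3]
 [10  8  7 14 25 13  4  6  7  7]
 [10  8  6  4  0 -1  3  7  7  7]
 [ 8  8  9  9  5  5  7 10 13 13]]
M (np.float64(244.14608695652174), np.float64(270.1263768115942))
85 ptr [ -2.6 -30.6] mark [-3.  -8.6]
90 ptr [ -2.2 -30.7] mark [-2.6 -8.8]
97 ptr [ -1.7 -30.8] mark [-2.1 -9.2]
knob [ 23.3 -86.4] block [ 23.6 -25.1] plate [-3.2 21.1]
knob w [519.55197427  50.21425476] block w [524.89010731 111.31904753]
```

```bash
python3 -c "
from h import *
go(525.9,128,128)"; python3 -m crank '[[0.024,-0.043,0,0,0,0,0.25],[0.048,-0.087,0,0,0,0,0.25],[0.072,-0.13,0.005,0,0,0,0.25],[0.09,-0.174,0.01,0,0,0,0.25],[0.1033,-0.2075,0.015,0,0,0,0.25]]'; python3 -c "
from h import *
go(525.9,128,128)"
```

```text
shift [ 0.1021 -0.2249  0.0864] pos [406.2 -88.1 214.3] rot [-3.141 -0.    -0.08 ] F [ 0.4  0.6 -0.4] open 0.602 t 8.45
clock: 8.95
eef_pos: [526.6, 113.3, 198.8]
tcp_rot: [-3.141, -0.0, -0.079]
contact_force: [0.7, 0.3, 0.4]
opening: 0.75
grasp_force: 0.0
shift [-0.0019 -0.0146  0.0708] pos [526.6 113.3 198.8] rot [-3.141 -0.    -0.079] F [0.7 0.3 0.4] open 0.75 t 8.95
```

```bash
python3 -m crank '[[-0.001,-0.0145,0.01,0,0,0,0.25],[-0.001,-0.0145,0.03,0,0,0,0.25],[-0.001,-0.0145,0.05,0,0,0,0.25],[-0.001,-0.0145,0.065,0,0,0,0.25],[-0.001,-0.0145,0.07,0,0,0,0.25]]'
python3 - <<'E'
from h import *
go(525.9,128,128)
fs=[grab("top") for _ in range(4)];f=grab("side")
im=np.mean([q["image"].astype(float) for q in fs],0); np.save("t7.npy",im)
a=np.zeros((600,800,3),np.uint8)
a[:300]=cv2.resize(np.clip(im[235:295,140:300,::-1]*1.5,0,255).astype(np.uint8),(800,300),interpolation=cv2.INTER_CUBIC)
a[300:,:400]=cv2.resize(f["image"][150:255,150:290,::-1],(400,300),interpolation=cv2.INTER_CUBIC)
cv2.imwrite("pics/c7.png",a)
E
```

```text
clock: 9.45
eef_pos: [523.9, 124.3, 127.3]
tcp_rot: [3.14, 0.003, -0.08]
contact_force: [-0.9, -0.3, 0.3]
opening: 0.751
grasp_force: 0.0
shift [ 0.0017 -0.0038 -0.0007] pos [523.9 124.3 127.3] rot [ 3.14e+00  3.00e-03 -8.00e-02] F [-0.9 -0.3  0.3] open 0.751 t 9.45
```

View pics/c7.png

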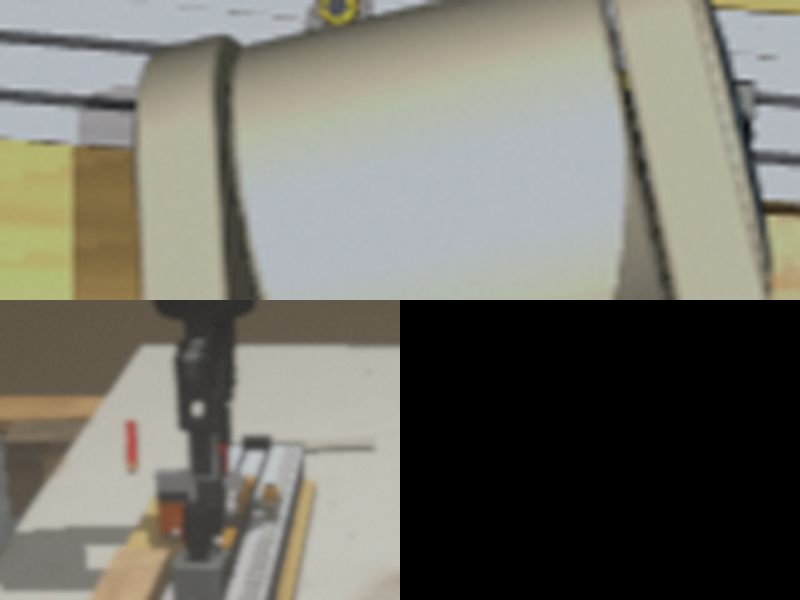

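```bash
python3 -m crank '[[0,-0.001,0,0,0,0,0.25],[0,-0.002,0,0,0,0,0.25],[0,-0.003,0,0,0,0,0.25],[0,-0.003,0,0,0,0,0.25],[0,-0.003,0,0,0,0,0.25]]'; for i in 1; do python3 -m crank '[[0,-0.001,0,0,0,0,0.25],[0,-0.001,0,0,0,0,0.25]]'; python3 -m crank '[[0,-0.001,0,0,0,0,0.25],[0,-0.001,0,0,0,0,0.25]]'; python3 -m crank '[[0,-0.001,0,0,0,0,0.25],[0,-0.001,0,0,0,0,0.25]]'; python3 -m crank '[[0,-0.001,0,0,0,0,0.25],[0,-0.001,0,0,0,0,0.25]]'; done | egrep 'pos|contact'
```

```text
clock: 10.2
eef_pos: [525.8, 127.2, 129.4]
tcp_rot: [3.142, -0.0, -0.081]
contact_force: [-0.6, 0.3, -0.7]
opening: 0.75
grasp_force: 0.0
eef_pos: [525.8, 128.2, 129.3]
contact_force: [0.3, -0.1, 0.5]
eef_pos: [525.9, 129.2, 129.3]
contact_force: [0.3, -0.7, 0.4]
eef_pos: [526.0, 130.3, 129.3]
contact_force: [0.4, 0.8, -0.4]
eef_pos: [526.1, 131.3, 129.3]
contact_force: [-1.0, 0.3, -0.2]
```

```bash
for i in 1; do python3 -m crank '[[0,-0.001,0,0,0,0,0.25],[0,-0.001,0,0,0,0,0.25]]'; python3 -m crank '[[0,-0.001,0,0,0,0,0.25],[0,-0.001,0,0,0,0,0.25]]'; python3 -m crank '[[0,-0.001,0,0,0,0,0.25],[0,-0.001,0,0,0,0,0.25]]'; python3 -m crank '[[0,-0.001,0,0,0,0,0.25],[0,-0.001,0,0,0,0,0.25]]';  python3 -m crank '[[0,-0.001,0,0,0,0,0.25],[0,-0.001,0,0,0,0,0.25]]'; python3 -m crank '[[0,-0.001,0,0,0,0,0.25],[0,-0.001,0,0,0,0,0.25]]'; done | egrep 'pos|contact'
```

```text
eef_pos: [526.2, 132.3, 129.3]
contact_force: [-0.5, 0.6, -0.1]
eef_pos: [526.3, 133.3, 129.3]
contact_force: [0.9, -1.0, 0.1]
eef_pos: [526.3, 134.3, 129.3]
contact_force: [-0.2, -0.4, -0.3]
eef_pos: [526.4, 135.3, 129.3]
contact_force: [-0.7, 0.0, 0.9]
eef_pos: [526.5, 136.2, 129.3]
contact_force: [0.1, 0.1, -0.9]
eef_pos: [526.6, 137.3, 129.3]
contact_force: [-0.2, 0.2, -0.7]
```

```bash
for i in 1; do python3 -m crank '[[0,-0.0005,0,0,0,0,0.25],[0,-0.0005,0,0,0,0,0.25]]'; python3 -m crank '[[0,-0.0005,0,0,0,0,0.25],[0,-0.0005,0,0,0,0,0.25]]'; python3 -m crank '[[0,-0.0005,0,0,0,0,0.25],[0,-0.0005,0,0,0,0,0.25]]'; python3 -m crank '[[0,-0.0005,0,0,0,0,0.25],[0,-0.0005,0,0,0,0,0.25]]';  python3 -m crank '[[0,-0.0005,0,0,0,0,0.25],[0,-0.0005,0,0,0,0,0.25]]'; python3 -m crank '[[0,-0.0005,0,0,0,0,0.25],[0,-0.0005,0,0,0,0,0.25]]'; done | egrep 'pos|contact'
```

```text
eef_pos: [526.6, 137.7, 129.3]
contact_force: [-0.5, -0.6, -0.3]
eef_pos: [526.7, 138.2, 129.3]
contact_force: [-1.3, 0.3, -0.4]
eef_pos: [526.7, 138.7, 129.3]
contact_force: [0.3, 0.6, -0.3]
eef_pos: [526.7, 139.0, 129.3]
contact_force: [0.2, -1.0, 0.1]
eef_pos: [526.7, 139.3, 129.3]
contact_force: [-0.1, -4.2, 1.0]
eef_pos: [526.8, 140.0, 129.3]
contact_force: [-0.1, -5.0, 0.4]
```

```bash
python3 -m crank '[[0,-0.003,0,0,0,0,0.25],[0,-0.007,0,0,0,0,0.25],[0,-0.011,0,0,0,0,0.25],[0,-0.015,0,0,0,0,0.25],[0,-0.018,0,0,0,0,0.25]]';python3 -m crank '[[0,-0.001,0,0,0,0,0.25],[0,-0.002,0,0,0,0,0.25],[0,-0.002,0,0,0,0,0.25],[0,-0.002,0,0,0,0,0.25]]'
python3 - <<'E'
from h import *
go(526.8+.081*20.2,160.2,129.3)
fs=[grab("top") for _ in range(4)];f=[grab("side")for _ in range(4)]
im=np.mean([q["image"].astype(float) for q in fs],0); np.save("t8.npy",im)
s=np.mean([q["image"].astype(float) for q in f],0)
a=np.zeros((600,800,3),np.uint8)
a[:240]=cv2.resize(np.clip(im[235:295,100:300,::-1]*1.5,0,255).astype(np.uint8),(800,240),interpolation=cv2.INTER_CUBIC)
a[240:,:]=cv2.resize(np.clip(s[195:267,165:325,::-1]*1.3,0,255).astype(np.uint8)[:,:160],(800,360),interpolation=cv2.INTER_CUBIC)
cv2.imwrite("pics/c8.png",a)
E
```

```text
clock: 13.9
eef_pos: [528.3, 158.5, 129.3]
tcp_rot: [3.142, -0.0, -0.081]
contact_force: [-0.7, -5.7, 1.1]
opening: 0.749
grasp_force: 2.4
clock: 14.3
eef_pos: [528.4, 160.3, 129.3]
tcp_rot: [-3.141, -0.0, -0.081]
contact_force: [-0.0, -3.1, 1.1]
opening: 0.747
grasp_force: 1.3
shift [0.     0.0001 0.    ] pos [528.4 160.3 129.3] rot [-3.141 -0.    -0.081] F [-0.  -3.1  1.1] open 0.747 t 14.3
```

View pics/c8.png

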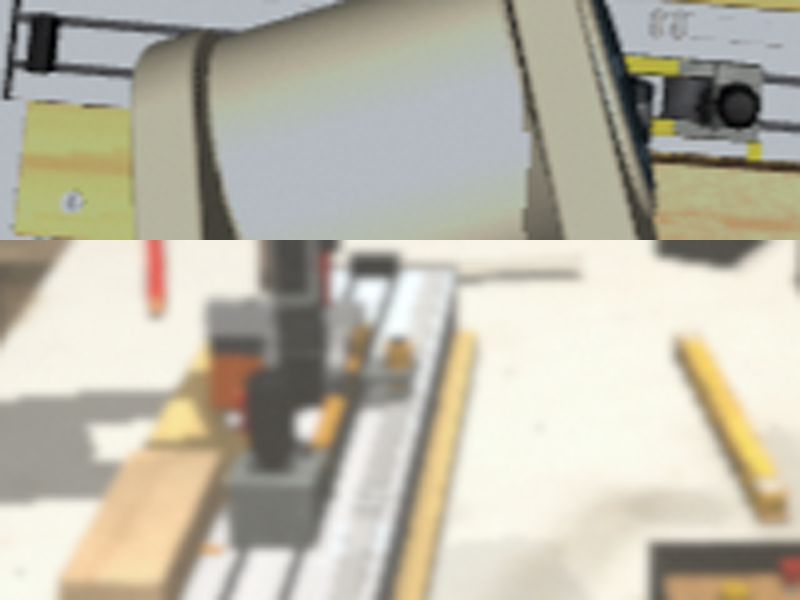

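```bash
python3 -m crank '[[0,0.0013,0,0,0,0,0.28],[0,0.0025,0,0,0,0,0.31],[0,0.0038,0,0,0,0,0.34],[0,0.0051,0,0,0,0,0.37],[0,0.0051,0,0,0,0,0.37]]' 30; python3 -m crank '[[0,0,0,0,0,0,0.37],[0,0,0,0,0,0,0.37]]'
```

```text
clock: 15.2
eef_pos: [528.1, 154.7, 129.3]
tcp_rot: [3.141, -0.0, -0.081]
contact_force: [0.1, -4.6, 3.4]
opening: 0.627
grasp_force: 2.1
clock: 15.4
eef_pos: [528.0, 154.8, 129.3]
tcp_rot: [3.141, -0.0, -0.081]
contact_force: [0.1, -4.7, 2.9]
opening: 0.631
grasp_force: 2.3
```

```bash
python3 -m crank '[[0,0.0010,0,0,0,0,0.40],[0,0.0023,0,0,0,0,0.43],[0,0.0035,0,0,0,0,0.46],[0,0.0047,0,0,0,0,0.49],[0,0.0047,0,0,0,0,0.49]]' 30; python3 -m crank '[[0,0,0,0,0,0,0.49],[0,0,0,0,0,0,0.49]]'
```

```text
clock: 15.9
eef_pos: [527.6, 150.2, 129.4]
tcp_rot: [-3.141, -0.0, -0.081]
contact_force: [-1.0, -3.5, 4.9]
opening: 0.509
grasp_force: 3.4
clock: 16.1
eef_pos: [527.6, 150.2, 129.4]
tcp_rot: [3.141, -0.0, -0.081]
contact_force: [-0.2, -3.8, 6.0]
opening: 0.51
grasp_force: 3.6
```

```bash
python3 -m crank '[[0,0.0013,0,0,0,0,0.52],[0,0.0025,0,0,0,0,0.55],[0,0.0038,0,0,0,0,0.58],[0,0.0051,0,0,0,0,0.61],[0,0.0051,0,0,0,0,0.61]]' 30; python3 -m crank '[[0,0,0,0,0,0,0.61],[0,0,0,0,0,0,0.61]]'
```

```text
clock: 16.6
eef_pos: [527.5, 145.6, 129.6]
tcp_rot: [-3.141, -0.001, -0.081]
contact_force: [-0.2, -0.7, 5.2]
opening: 0.393
grasp_force: 3.3
clock: 16.8
eef_pos: [527.5, 145.5, 129.6]
tcp_rot: [-3.141, -0.001, -0.081]
contact_force: [-0.5, -1.7, 5.1]
opening: 0.386
grasp_force: 3.4
```

```bash
python3 -m crank '[[0,0.0014,0,0,0,0,0.635],[0,0.0026,0,0,0,0,0.66],[0,0.0026,0,0,0,0,0.66],[0,0.0026,0,0,0,0,0.66]]' 30
```

```text
clock: 17.2
eef_pos: [527.1, 143.0, 129.1]
tcp_rot: [-3.141, -0.0, -0.081]
contact_force: [0.4, 1.9, 0.6]
opening: 0.341
grasp_force: 0.7
```

```bash
python3 -m crank '[[0,0.0010,0,0,0,0,0.685],[0,0.0018,0,0,0,0,0.71],[0,0.0018,0,0,0,0,0.71],[0,0.0018,0,0,0,0,0.71]]' 30
```

```text
clock: 17.6
eef_pos: [527.0, 141.1, 129.5]
tcp_rot: [-3.141, -0.0, -0.081]
contact_force: [-1.1, 3.4, 3.7]
opening: 0.293
grasp_force: 17.9
```

```bash
python3 -m crank '[[0,0,0,0,0,0,0.76],[0,0,0,0,0,0,0.85],[0,0,0,0,0,0,0.85],[0,0,0,0,0,0,0.85],[0,0,0,0,0,0,0.85]]' 50
python3 - <<'E'
from h import *
f=[grab("side")for _ in range(4)];fs=[grab("top") for _ in range(2)]
im=np.mean([q["image"].astype(float) for q in fs],0)
s=np.mean([q["image"].astype(float) for q in f],0)
a=np.zeros((600,800,3),np.uint8)
a[:180]=cv2.resize(np.clip(im[240:285,100:300,::-1]*1.5,0,255).astype(np.uint8),(800,180),interpolation=cv2.INTER_CUBIC)
a[180:,:560]=cv2.resize(np.clip(s[190:250,180:260,::-1]*1.5,0,255).astype(np.uint8),(560,420),interpolation=cv2.INTER_CUBIC)
cv2.imwrite("pics/c9.png",a)
E
```

```text
clock: 18.1
eef_pos: [526.9, 141.0, 129.6]
tcp_rot: [-3.141, -0.0, -0.081]
contact_force: [-1.4, 2.4, 6.9]
opening: 0.278
grasp_force: 49.0
```

View pics/c9.png

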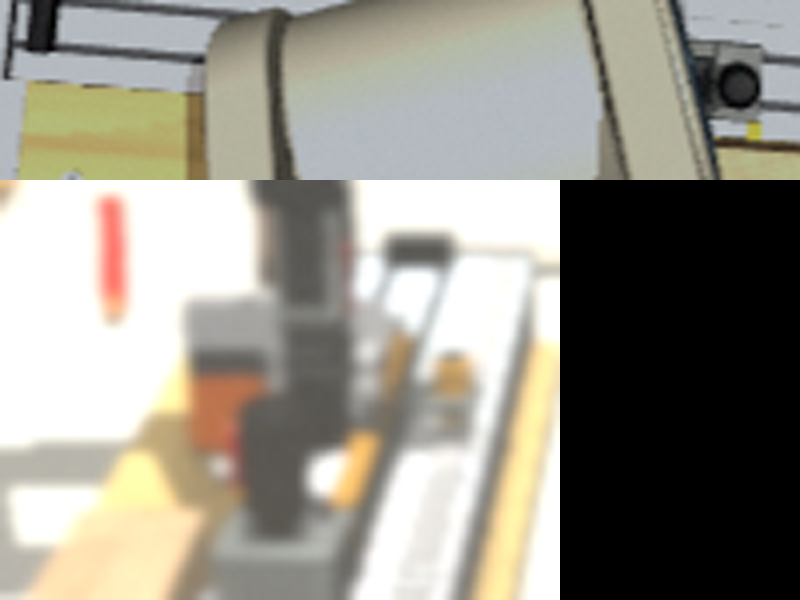

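```bash
python3 -m crank '[[0,0,0,0,0,0,0.9],[0,0,0,0,0,0,0.9],[0,0,0,0,0,0,0.9],[0,0,0,0,0,0,0.9],[0,0,0,0,0,0,0.9]]' 80
```

```text
clock: 18.9
eef_pos: [526.9, 140.9, 129.8]
tcp_rot: [-3.141, -0.0, -0.081]
contact_force: [-2.6, -0.3, 8.6]
opening: 0.26
grasp_force: 78.4
```

```bash
python3 -c "
from rig import sign_off
print(sign_off())"
```

```text
the job is handed in; nothing more can be done
None
```

I pushed the carriage into its next station, drew the leg out to about 21 mm (where the marker is) and squeezed the lever closed, then handed the job in still gripping at about 78 N. The gripper hid the pointer, so its final position is worked out from contact and arm position, to about 0.5 mm, not seen in a picture.

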